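# Close up after the shoe polishing

## Robot

A 6-joint arm with a two-finger parallel gripper is mounted at the origin on the work surface. World frame = base frame: x ahead of the robot, y to its left, z up, the work surface at z = 0. Lengths are in m, angles in rad, forces in N, time in s.
With the tool pointing down it reaches from about 0.225 to 0.725 m from the base axis. Payload 3.1 kg.
Tool frame: the origin (TCP) lies on the centre line of the jaws, within the pads' length; the fingertips stand 25 mm ahead of it and the grasp point (between the pads) lies 6 mm ahead of it; x points along the fingers, z is the direction in which the jaws open and shut, and the axes are right-handed (so a half turn about x gives the same grasp; the last joint's range is limited). The gripper opens to 85 mm and grips with 20 to 120 N. Pads are 22 mm wide; open, the fingers measure 114 mm over their backs; the gripper's body (76 mm by 85 mm) begins 54 mm behind the grasp point. The pads swing forward as they close: fully open they stand 13 mm farther back than shut.
Start: joints at [1.005, 0.048, 0.099, 1.622, 0, 1.443], TCP at [0.223, 0.475, 0.256] pointing down, gripper open.
Joint ranges: [-2.91, 2.91], [-0.99, 1.94], [-1.21, 1.42], [-2.12, 2.29], [-1.49, 1.47], [-3.14, 3.14]. Speed limits (rad/s): [2.79, 2.79, 3.14, 3.14, 3.14, 3.14].

## Interface

Orientations are given as a unit quaternion [x, y, z, w].
In Python, from bench import sensors, camera, order gives the robot as it stands.
- The arm moves only by the tool move_arm, never from a script. Its argument "increments" is a list that holds one entry, the list of rows, each a list of 7 numbers: the turn, a rotation vector about the tool's x, y, z each as a share of 90 degrees, from -1 to 1, then the shift along the tool's x, y, z each as a share of 0.12 m, from -1 to 1, then the opening, from 0 (shut) to 1 (fully open). In form: [[[rx, ry, rz, tx, ty, tz, hand], ...]]. A call has 1 to 20 rows; each row shifts and turns the commanded pose from where the row before left it, along the tool's axes as they then stand; what a row does not reach is not made up. A row lasts 1/10 s, in which the tool goes at most 50 mm and 8.59 degrees, less where a joint would pass 70% of its speed; a pose out of reach is approached as far as the arm can. A call with a number of a shift or a turn outside -1 to 1 is refused whole. A call with a gripper value outside its range is refused whole. The fingers move at their own pace and stop on an object; the grip force is fixed at half the most. Time passes only in rows, so rows that do not move let the fingers close. It gives the time, the measured TCP pose, the force and the opening at its end, in the units of the state.
- sensors.get_state(): the state, without advancing time (a new reading comes with each control period).
- camera(name): name is "side" or "top"; returns a dict with "img" (400x640x3 uint8, red, green, blue), "K" (3x3 intrinsics, pixels), "eye" and "attitude" of the camera in the world. Camera axes: x right, y down, z forward; pixel columns grow to the right and rows downward; lengths in m; the calibration is good to about 2 mm. A picture is of the moment at which its call begins. There is no depth.
- order.hand_in(): hands the job in, once; it reports no verdict.
The state is a dict: "time_s": time; "qpos": joint angles; "joint_vel": joint speeds; "joint_torque": joint torques, N m; "tool_pos": TCP position; "tool_rot": TCP orientation; "contact_force": force on the tool from outside, world axes, zero at the start; "wrist_torque": the same for the moment, N m; "gripper_width": finger opening in m.
Only numpy, scipy, OpenCV 4.12 (cv2) and the standard library are available. Lean on these libraries where they do the work, as an engineer would, in place of code of your own. Each camera call takes 0.05 s, during which the arm holds its last target.

## Task

The shoes are polished and put away, so close up the bench: push shut the one shoe box door that was left standing open, and slide the lid of the small wooden tray fully home until its end is flush with the ends of the tray's sides, in either order. Use only your fingertips or the outside of the fingers: do not take the door between the fingers, do not lift anything, and do not slam the door. Leave the tray standing where it is, neither shoved along nor turned, and the other things on the bench undisturbed.

Things in the scene. Friction and masses are not known exactly. Their poses are not given: they have to be found in the camera images.
- stack_open: Fixed stack of two white plastic shoe boxes, 310 deep x 190 wide x 234 high (roof rails 2 more), on the right of the bench, fronts facing its middle; the upper box's door is open. Origin: centre of its underside, on the bench; -x is the way the fronts face, +y runs along the front towards the hinge, z up. A like stack is 6 mm beside it, on either side.
- stack_shut: The like stack of two white shoe boxes beside it, same size, same origin and axes, fixed; both of its doors are shut and cannot be opened. Which of the two stacks is nearer to the robot varies.
- door (a joint): Angle of the upper box's door (rad): 0 = shut, on a hard stop against the box; grows as the free edge swings out to the front; starts at 0.45 to 0.95, limit 1.7. Hinge upright, at the front's +y end (farther from the robot); stiff: the door stays where left, about 1 N at its edge moves it. White panel 186 wide x 110 high x 4 thick; a finger lip 3 proud of the outer face within 16 of the free edge.
- door_hinge (a point): Point on the door's hinge axis, half-way up the door (176 mm above the bench) and in the door's mid-plane; fixed to stack_open and with its axes. The door's top edge is 55 mm above this, the box's roof 58 mm above (nothing stands on the roof).
- door_middle (a point): Centre of the door panel (mid-plane), 95 mm from the hinge axis; moves with the door. Axes: -x square out of the outer face, +y towards the hinge, z up.
- door_edge (a point): Point half-way up the door's free edge, in its mid-plane, 188 mm from the hinge axis; same axes as door_middle.
- tray: Small loose wooden tray, 180 long x 105 wide x 45 high, 0.5 to 0.9 kg. Origin: centre of its underside, on the bench; +x runs along its length from the mouth end (where the lid slides out) to the closed end, z up. Side walls 8 thick, 45 high, 180 long; the end wall at the mouth stands 8 mm in from the ends of the sides and is only 32 high, below the lid.
- lid (a joint): How far the tray's sliding lid is drawn out (m): 0 = shut, its end flush with the ends of the side walls, on a hard stop; grows as it slides out along the tray's -x; starts at 0.045 to 0.10, limit 0.12. About 1 N of push moves it, less than it takes to slide the tray along the bench; it stays where left.
- lid_end (a point): Middle of the lid's outer end edge, half-way through its thickness, 36 mm above the bench; moves with the lid, axes as the tray's. The lid is a flat plywood board 95 wide x 172 long x 6 thick, underside 33 mm above the bench, free space under the part that sticks out; a thumb nick marks its top near this end. It closes along the tray's +x.
- bowl: Blue ceramic bowl of keys, 136 diameter x 55 high; origin: centre of its underside. A bystander.
- lock: Silver plastic bike lock body with black bands, 150 x 46 x 36 high; origin: centre of its underside, long along its x. A bystander.
- sprayer: Empty glass spray bottle with a black push dispenser, 60 diameter x 150 high; origin: centre of its underside. A bystander.
- tin: Round metal shoe polish tin, 80 diameter x 24 high; origin: centre of its underside. A bystander.
- brush: Wooden shoe brush, bristles down, 150 x 48 x 40 high; origin: centre of its underside, long along its x. A bystander.
- case: Grey glasses case, 155 x 62 x 44 high; origin: centre of its underside, long along its x. A bystander.
- tray_mouth (a point): Point of the tray on its underside, in the middle of the mouth end (90 mm from the tray's origin along its -x); axes as the tray's.
There are look-alikes about, which are no part of the job. Several things have the shape of the tray; the one meant has the colours described above.

How it is judged:
At the end, for the whole second after the job is handed in: The door is shut to within 0.035 rad (7 mm at its free edge) and the lid to within 4 mm of flush; the tray stands flat and at rest with its middle and its mouth end within 20 mm of where they were; every bystander stands upright within 30 mm of where it was (value of joint door below 0.035 rad and value of joint lid below 0.004 m and distance of each of tray, tray_mouth from where it was at the start of the episode below 0.02 m and height (world z) of tray below 0.004 m and angle between tray's own z axis and vertical below 0.05 rad and linear speed of tray below 0.01 m/s and not (distance of bowl from where it was at the start of the episode above 0.03 m) and not (distance of lock from where it was at the start of the episode above 0.03 m) and not (distance of sprayer from where it was at the start of the episode above 0.03 m) and not (distance of tin from where it was at the start of the episode above 0.03 m) and not (distance of brush from where it was at the start of the episode above 0.03 m) and not (distance of case from where it was at the start of the episode above 0.03 m) and not (angle between bowl's own z axis and vertical above 0.35 rad) and not (angle between lock's own z axis and vertical above 0.35 rad) and not (angle between sprayer's own z axis and vertical above 0.35 rad) and not (angle between tin's own z axis and vertical above 0.35 rad) and not (angle between brush's own z axis and vertical above 0.35 rad) and not (angle between case's own z axis and vertical above 0.35 rad)); the robot touches nothing.
It fails at once if the door is taken between the fingers (x of the grasp point in the frame of door_middle between -0.004 and 0.004 m and y of the grasp point in the frame of door_middle between -0.107 and 0.095 m and z of the grasp point in the frame of door_middle between -0.055 and 0.067 m).
It fails at once if the door is slammed (swung shut faster than 2.5 rad/s, about 0.5 m/s at its edge) (velocity of joint door below -2.5 rad/s).
It fails at once if the tray is lifted or tipped (height (world z) of tray above 0.008 m or angle between tray's own z axis and vertical above 0.12 rad).
It fails at once if the tray is shoved along the bench by more than 20 mm, or turned so that its mouth end shifts by more than 20 mm (distance of any of tray, tray_mouth from where it was at the start of the episode above 0.02 m).
It fails at once if a bystander is moved by more than 30 mm, lifted or tipped (distance of any of bowl, lock, sprayer, tin, brush, case from where it was at the start of the episode above 0.03 m or angle between any of bowl, lock, sprayer, tin, brush, case's own z axis and vertical above 0.35 rad).
It also fails if it takes over 51 s, if anything falls off the work surface, if the arm or the gripper's body presses on something with over 40 N, if the wrist force passes 120 N, or if a joint passes its speed limit or range.

## Working session

There is one attempt and no reset: what is moved stays moved. The work goes in short steps, Python scripts to look and compute and a tool call to move; the robot and the scene stay as the last step left them, time stands still between calls to the robot, and variables do not carry over. Pictures are saved under pics/ and viewed, and the job is handed in when it is done.

Besides the shell and the picture viewer there is one more tool, called after ">>>" as name(argument=value, ...), one argument or row to a line, values as JSON. move_arm: Moves the arm, as the interface text tells. Shift numbers are shares of 0.12 m and turn numbers shares of 90 degrees, none past 1 either way. Its arguments: {"type":"object","properties":{"increments":{"type":"array"}},"required":["increments"]}

```bash
ls; mkdir -p pics
python3 - <<'E'
from bench import sensors,camera
import cv2,numpy as np
s=sensors.get_state();print(s)
for n in("top","side"):
    c=camera(n);cv2.imwrite(f"pics/{n}0.png",c["img"][:,:,::-1]);print(n,c["K"],c["eye"],c["attitude"])
    np.savez(f"{n}0.npz",**{k:np.array(v) for k,v in c.items()})
E
```

```text
pics
{'time_s': 0.0, 'qpos': array([1.00522573e+00, 4.87229530e-02, 9.75420402e-02, 1.62197057e+00,
       3.97623837e-06, 1.44300593e+00]), 'joint_vel': array([-0.00178288,  0.0017658 , -0.00070146, -0.00053948, -0.00044858,
       -0.00207654]), 'joint_torque': array([-7.00711662e-04, -3.38780844e+01,  3.20015681e+01,  2.03345827e-02,
       -1.18459320e-04, -3.49999675e-05]), 'tool_pos': array([0.22226661, 0.47501061, 0.25510356]), 'tool_rot': array([-0.37984853,  0.5973967 ,  0.37914367,  0.59588787]), 'contact_force': array([ 0.8077233 ,  0.75613049, -0.52846287]), 'wrist_torque': array([-0.01147982,  0.03097928, -0.04899728]), 'gripper_width': 0.08552622948690582}
top [[380.0988217    0.         327.34962886]
 [  0.         380.0988217  200.25166763]
 [  0.           0.           1.        ]] [ 0.36243336 -0.02949759  1.56037659] [ 0.71338047 -0.69888544  0.02734255 -0.04358707]
side [[452.98852199   0.         320.43810271]
 [  0.         452.98852199 202.61698069]
 [  0.           0.           1.        ]] [ 0.378834   -0.94155187  1.03338334] [ 0.91726983 -0.08459837  0.02502493 -0.38837215]
```

View pics/top0.png

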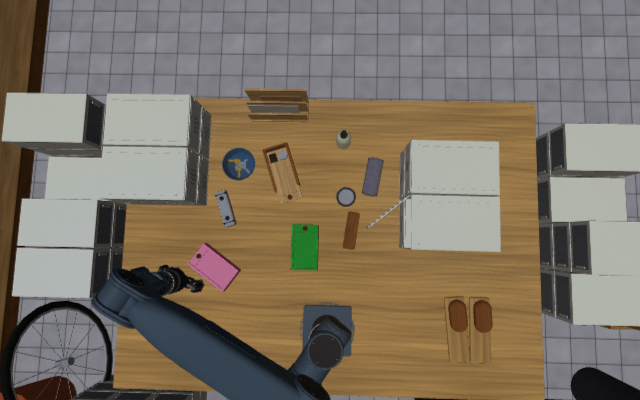

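View pics/side0.png

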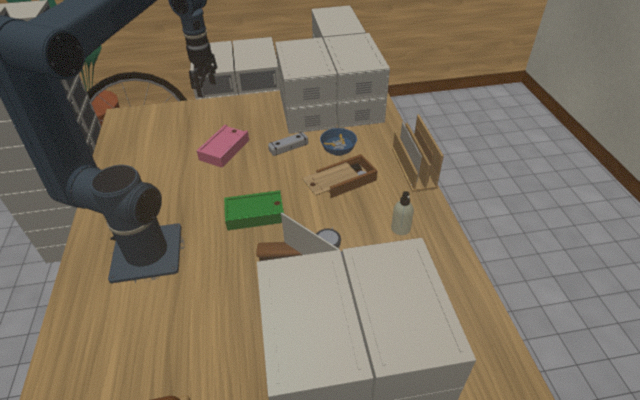

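```bash
cat > h.py <<'E'
import numpy as np,cv2
from scipy.spatial.transform import Rotation as R
def load(n):
    d=np.load(n+".npz");return d
def ray(d,u,v,z):
    r=R.from_quat(d["attitude"]).apply(np.linalg.inv(d["K"])@[u,v,1.]);e=d["eye"]
    return e+r*(z-e[2])/r[2]
def proj(d,p):
    q=R.from_quat(d["attitude"]).inv().apply(np.atleast_2d(p)-d["eye"])@d["K"].T
    return q[:,:2]/q[:,2:]
E
python3 - <<'E'
from h import *
d=load("top0")
im=cv2.imread("pics/top0.png");s=cv2.imread("pics/side0.png")
a=cv2.resize(im[135:215,250:320],None,fx=7,fy=7,interpolation=cv2.INTER_CUBIC)
cv2.imwrite("pics/c1.png",a)
cv2.imwrite("pics/c2.png",cv2.resize(im[125:255,330:450],None,fx=4.5,fy=4.5,interpolation=cv2.INTER_CUBIC))
cv2.imwrite("pics/c3.png",cv2.resize(s[145:205,290:390],None,fx=8,fy=8,interpolation=cv2.INTER_CUBIC))
cv2.imwrite("pics/c4.png",cv2.resize(s[190:290,230:380],None,fx=5,fy=5,interpolation=cv2.INTER_CUBIC))
E
```

```text
(no output)
```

View pics/c1.png

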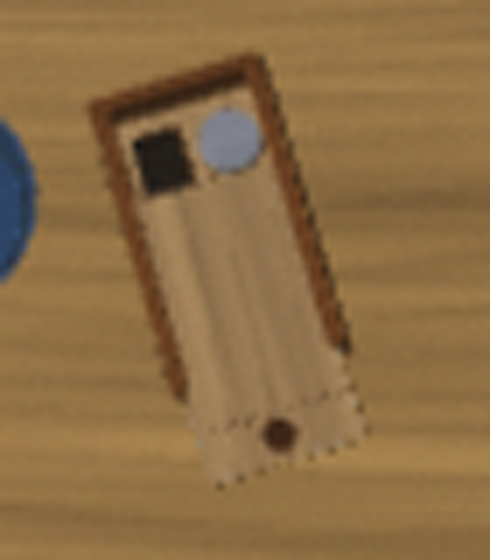

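View pics/c2.png

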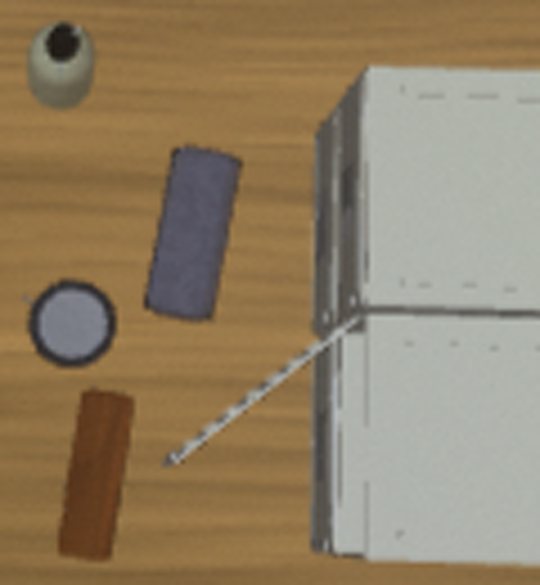

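View pics/c3.png

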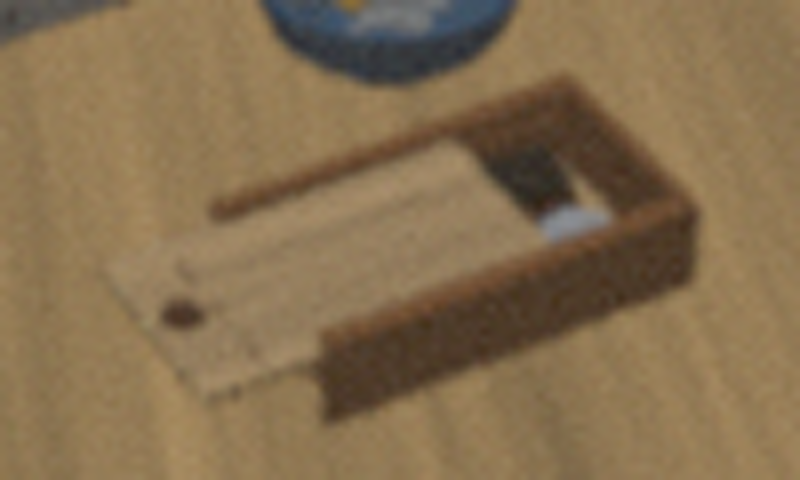

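View pics/c4.png

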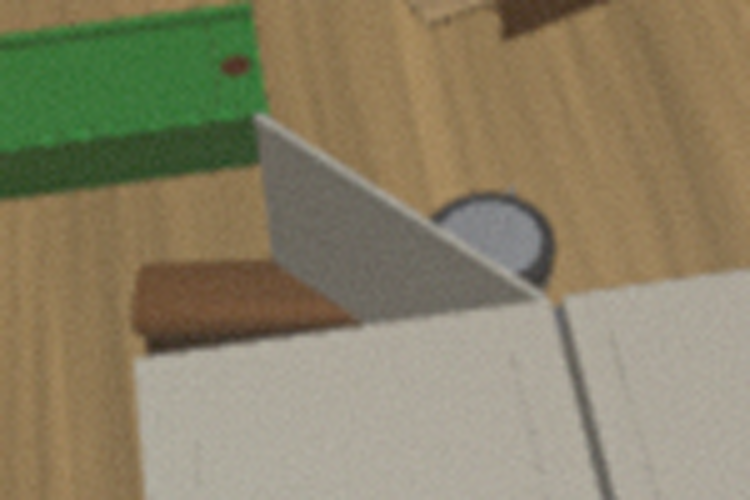

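Run:
```python
from h import *
np.set_printoptions(precision=4,suppress=True)
d=load("top0");s=load("side0")
def c1(x,y,z):return ray(d,250+x/7-.43,135+y/7-.43,z)
def c2(x,y,z):return ray(d,330+x/4.5-.4,125+y/4.5-.4,z)
def c3(x,y,z):return ray(s,290+x/8-.44,145+y/8-.44,z)
def c4(x,y,z):return ray(s,230+x/5-.4,190+y/5-.4,z)
T=[c1(*p,.045) for p in[(92,107),(263,55),(347,352),(180,402)]]
print("tray top",np.array(T)); c=np.mean(T,0); ax=((T[0]+T[1])-(T[2]+T[3]))/2;print(c,ax,np.linalg.norm(ax),np.degrees(np.arctan2(ax[1],ax[0])))
S=[c3(*p,.045) for p in[(565,75),(697,205),(325,330),(213,205)]]
print("tray side",np.array(S)); c=np.mean(S,0); ax=((S[0]+S[1])-(S[2]+S[3]))/2;print(c,ax,np.linalg.norm(ax),np.degrees(np.arctan2(ax[1],ax[0])))
print("lid end top",c1(220,487,.039),c1(365,432,.039),"side",c3(105,265,.039),c3(210,400,.039))
print("door top",c2(360,318,.231),c2(168,463,.231),"side",c4(548,297,.231),c4(257,117,.231))
print("roof",c2(366,68,.234),c2(366,312,.234),c2(366,557,.234),"side",c4(135,358,.234))
for n,p in dict(brush=[(85,390),(132,397),(110,558),(60,552)]).items(): print(n,[c2(*q,.04) for q in p])
print("tin",c2(72,323,.024),"case",[c2(*q,.044) for q in [(178,147),(242,158),(210,320),(147,308)]],"spr",c2(62,42,.15))
print("lock",ray(d,225,208,.036),"bowl",ray(d,238,164,.055),[ray(d,*q,.045) for q in [(292,225),(318,225),(318,270),(291,270)]])
```

```text
tray top [[0.7161 0.2751 0.045 ]
 [0.7486 0.1762 0.045 ]
 [0.5748 0.1221 0.045 ]
 [0.544  0.2175 0.045 ]]
[0.6459 0.1977 0.045 ] [0.1729 0.0558 0.    ] 0.18168637660609094 17.90010223267201
tray side [[0.7168 0.2768 0.045 ]
 [0.7502 0.18   0.045 ]
 [0.5819 0.1337 0.045 ]
 [0.5505 0.2203 0.045 ]]
[0.6498 0.2027 0.045 ] [0.1673 0.0514 0.    ] 0.17502762242588452 17.0714058614649
lid end top [0.4959 0.1937 0.039 ] [0.5294 0.1109 0.039 ] side [0.5007 0.198  0.039 ] [0.53   0.1082 0.039 ]
door top [ 0.5191 -0.2853  0.231 ] [ 0.4033 -0.1374  0.231 ] side [ 0.5229 -0.2851  0.231 ] [ 0.4045 -0.1437  0.231 ]
roof [ 0.7173 -0.2894  0.234 ] [ 0.5236 -0.2894  0.234 ] [ 0.3346 -0.2893  0.234 ] side [ 0.3335 -0.287   0.234 ]
brush [array([ 0.4725, -0.0785,  0.04  ]), array([ 0.4671, -0.1203,  0.04  ]), array([ 0.3246, -0.1029,  0.04  ]), array([ 0.3289, -0.0588,  0.04  ])]
tin [ 0.534  -0.0663  0.024 ] case [array([ 0.6929, -0.1584,  0.044 ]), array([ 0.6838, -0.2158,  0.044 ]), array([ 0.5369, -0.1884,  0.044 ]), array([ 0.5465, -0.1324,  0.044 ])] spr [ 0.7581 -0.0508  0.15  ]
lock [0.476  0.4208 0.036 ] bowl [0.6539 0.3711 0.055 ] [array([0.4127, 0.1459, 0.045 ]), array([0.4149, 0.0421, 0.045 ]), array([0.238 , 0.0379, 0.045 ]), array([0.2355, 0.1444, 0.045 ])]
```

```bash
cat >> h.py <<'E'
def plan(tx,ty,tz,zyaw):
    """offset in tool axes to target TCP, and turn about tool x (deg) so z axis has world yaw zyaw (mod 180)"""
    from bench import sensors
    s=sensors.get_state();r=R.from_quat(s["tool_rot"]);M=r.as_matrix()
    y=np.degrees(np.arctan2(M[1,2],M[0,2]));dy=(zyaw-y+90)%180-90
    print("t",round(s["time_s"],2),"pos",s["tool_pos"].round(4),"x",M[:,0].round(3),"y",M[:,1].round(3),"z",M[:,2].round(3),"q",s["qpos"].round(3),"F",s["contact_force"].round(2),"w",round(s["gripper_width"],4))
    D=np.array([tx,ty,tz])-s["tool_pos"]
    print("world d",D.round(4),"tool d shares",(M.T@D/.12).round(3),"yaw now",y.round(1),"turn about x share",(-dy/90).round(3))
E
python3 -c "
from h import *
plan(.47,.137,.2,107.6)"
```

```text
t 0.1 pos [0.2223 0.4751 0.2552] x [-0.001 -0.002 -1.   ] y [-0.906  0.424  0.   ] z [ 0.424  0.906 -0.002] q [1.005 0.049 0.098 1.622 0.    1.443] F [ 0.4  -0.71  0.38] w 0.0853
world d [ 0.2477 -0.3381 -0.0552] tool d shares [ 0.463 -3.064 -1.675] yaw now 64.9 turn about x share -0.474
```

>>> move_arm(
  increments=[
    [[-0.09, 0, 0, 0, 0, 0, 0], [-0.09, 0, 0, 0, 0, 0, 0], [-0.09, 0, 0, 0, 0, 0, 0], [-0.09, 0, 0, 0, 0, 0, 0], [-0.09, 0, 0, 0, 0, 0, 0], [-0.024, 0, 0, 0, 0, 0, 0], [0, 0, 0, 0, 0, 0, 0], [0, 0, 0, 0, 0, 0, 0]],
  ],
)

```text
time_s: 0.9
tool_pos: [0.2225, 0.4753, 0.2558]
tool_rot: [0.57, -0.418, -0.57, -0.418]
contact_force: [-0.3, 0.4, 0.1]
gripper_width: -0.0
```

```bash
python3 -c "
from h import *
plan(.465,.136,.15,107.6)"
```

```text
t 0.9 pos [0.2225 0.4753 0.2558] x [-0.001 -0.001 -1.   ] y [-0.954 -0.301  0.001] z [-0.301  0.954 -0.001] q [1.005 0.048 0.099 1.622 0.    0.699] F [-0.33  0.45  0.14] w -0.0
world d [ 0.2425 -0.3393 -0.1058] tool d shares [ 0.883 -1.077 -3.304] yaw now 107.5 turn about x share -0.001
```

>>> move_arm(
  increments=[
    [[0, 0, 0, 0.05, -0.108, -0.33, 0], [0, 0, 0, 0.05, -0.108, -0.33, 0], [0, 0, 0, 0.05, -0.108, -0.33, 0], [0, 0, 0, 0.05, -0.108, -0.33, 0], [0, 0, 0, 0.05, -0.108, -0.33, 0], [0, 0, 0, 0.05, -0.108, -0.33, 0], [0, 0, 0, 0.05, -0.108, -0.33, 0], [0, 0, 0, 0.05, -0.108, -0.33, 0], [0, 0, 0, 0.05, -0.108, -0.33, 0], [0, 0, 0, 0.05, -0.108, -0.33, 0], [0, 0, 0, 0, 0, 0, 0], [0, 0, 0, 0, 0, 0, 0]],
  ],
)

```text
time_s: 2.1
tool_pos: [0.4657, 0.1363, 0.1958]
tool_rot: [-0.569, 0.419, 0.57, 0.418]
contact_force: [0.1, -0.3, 0.0]
gripper_width: 0.0002
```

```bash
python3 -c "
from h import *
from bench import camera
plan(.471,.141,.05,107.6)
for n in('top','side'):
    c=camera(n);cv2.imwrite(f'pics/{n}1.png',c['img'][:,:,::-1]);print(np.abs(c['eye']-load(n+'0')['eye']).max())
"
```

```text
t 2.1 pos [0.4657 0.1363 0.1958] x [-0.002  0.    -1.   ] y [-0.954 -0.299  0.001] z [-0.299  0.954  0.001] q [ 1.460e-01 -6.000e-02 -1.280e-01  1.504e+00  1.000e-03 -1.580e-01] F [ 0.14 -0.29  0.01] w 0.0002
world d [ 0.0053  0.0047 -0.1458] tool d shares [ 1.215 -0.056  0.023] yaw now 107.4 turn about x share -0.002
0.0
0.0
```

View pics/side1.png

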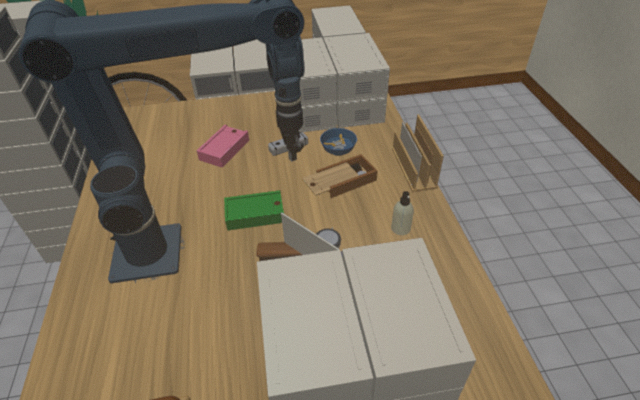

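>>> move_arm(
  increments=[
    [[0, 0, 0, 0.3, -0.03, 0.02, 0], [0, 0, 0, 0.3, 0, 0, 0], [0, 0, 0, 0.3, 0, 0, 0], [0, 0, 0, 0.2, 0, 0, 0], [0, 0, 0, 0.13, 0, 0, 0], [0, 0, 0, 0, 0, 0, 0], [0, 0, 0, 0, 0, 0, 0]],
  ],
)

```text
time_s: 2.9
tool_pos: [0.468, 0.1415, 0.0492]
tool_rot: [-0.571, 0.417, 0.571, 0.417]
contact_force: [-1.1, 0.3, 0.9]
gripper_width: -0.0001
```

```bash
python3 -c "
from h import *
from bench import camera
plan(.513,.1525,.047,107.6)
for n,b in(('top',(225,120,345,230)),('side',(250,100,400,210))):
    c=camera(n);x0,y0,x1,y1=b;cv2.imwrite(f'pics/{n}2.png',cv2.resize(c['img'][y0:y1,x0:x1,::-1],None,fx=5,fy=5,interpolation=cv2.INTER_CUBIC))
"
```

```text
t 2.9 pos [0.468  0.1415 0.0492] x [ 0.  0. -1.] y [-0.953 -0.304 -0.   ] z [-0.304  0.953  0.   ] q [ 0.156  0.015 -0.351  1.205  0.    -0.152] F [-1.06  0.29  0.9 ] w -0.0001
world d [ 0.045   0.011  -0.0022] tool d shares [ 0.018 -0.385 -0.027] yaw now 107.7 turn about x share 0.001
```

View pics/side2.png

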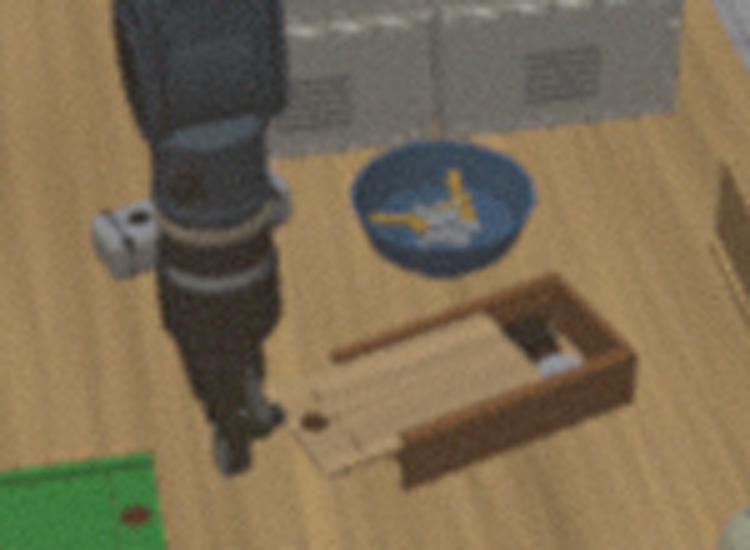

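View pics/top2.png

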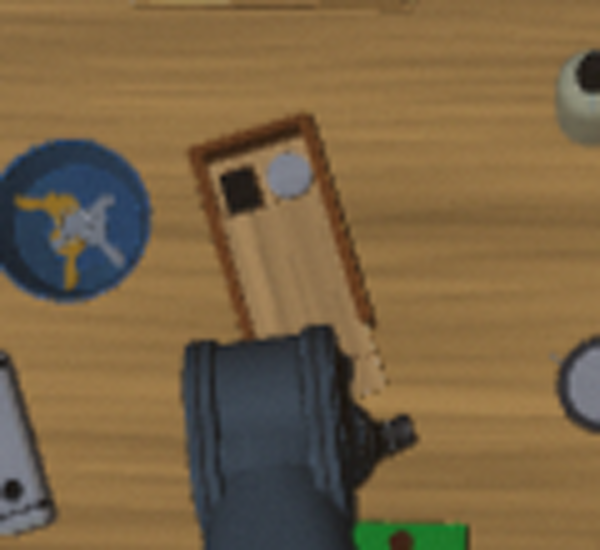

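>>> move_arm(
  increments=[
    [[0, 0, 0, 0, -0.1, -0.01, 0], [0, 0, 0, 0, -0.1, -0.01, 0], [0, 0, 0, 0, -0.06, 0, 0], [0, 0, 0, 0, -0.06, 0, 0], [0, 0, 0, 0, -0.06, 0, 0], [0, 0, 0, 0, -0.06, 0, 0], [0, 0, 0, 0, -0.06, 0, 0], [0, 0, 0, 0, 0, 0, 0]],
  ],
)

```text
time_s: 3.8
tool_pos: [0.5274, 0.1566, 0.0487]
tool_rot: [0.571, -0.417, -0.57, -0.418]
contact_force: [-1.1, 0.5, 0.5]
gripper_width: 0.0002
```

```bash
python3 -c "
from h import *
from bench import camera
plan(.551,.168,.049,107.6)
for n,b in(('top',(225,120,345,230)),('side',(250,100,400,210))):
    c=camera(n);x0,y0,x1,y1=b;cv2.imwrite(f'pics/{n}3.png',cv2.resize(c['img'][y0:y1,x0:x1,::-1],None,fx=5,fy=5,interpolation=cv2.INTER_CUBIC))
"
```

```text
t 3.8 pos [0.5274 0.1566 0.0487] x [ 0.001  0.    -1.   ] y [-0.953 -0.302 -0.001] z [-0.302  0.953 -0.   ] q [ 0.167  0.169 -0.186  1.214  0.    -0.14 ] F [-1.09  0.5   0.5 ] w 0.0002
world d [0.0236 0.0114 0.0003] tool d shares [-0.002 -0.216  0.031] yaw now 107.6 turn about x share -0.0
```

View pics/side3.png

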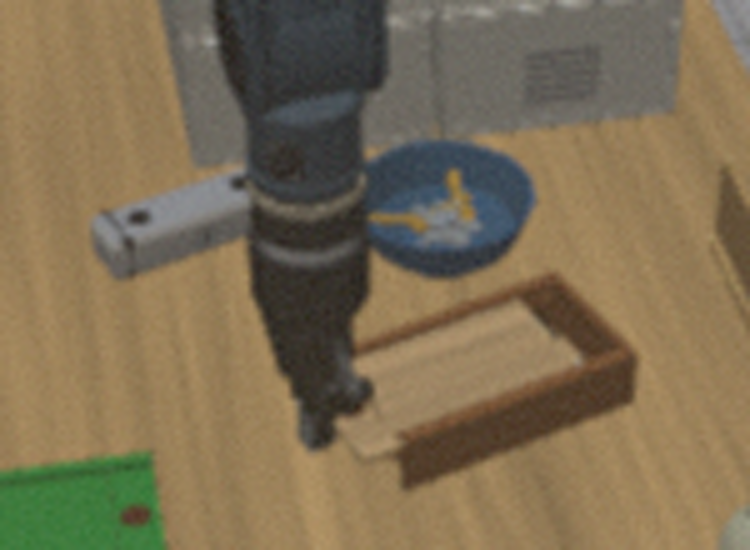

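>>> move_arm(
  increments=[
    [[0, 0, 0, 0, -0.05, 0, 0], [0, 0, 0, 0, -0.05, 0, 0], [0, 0, 0, 0, -0.05, 0, 0], [0, 0, 0, 0, -0.025, 0, 0], [0, 0, 0, 0, 0, 0, 0]],
  ],
)

```text
time_s: 4.4
tool_pos: [0.5471, 0.1628, 0.0487]
tool_rot: [0.571, -0.418, -0.57, -0.418]
contact_force: [0.1, -0.2, -0.1]
gripper_width: 0.0001
```

```bash
python3 -c "
from h import *
from bench import camera
plan(.551,.168,.049,107.6)
for n,b in(('top',(225,120,345,230)),('side',(290,135,390,215))):
    c=camera(n);x0,y0,x1,y1=b;cv2.imwrite(f'pics/{n}4.png',cv2.resize(c['img'][y0:y1,x0:x1,::-1],None,fx=7,fy=7,interpolation=cv2.INTER_CUBIC))
"
```

```text
t 4.4 pos [0.5471 0.1628 0.0487] x [ 0.001 -0.    -1.   ] y [-0.953 -0.302 -0.001] z [-0.302  0.953 -0.   ] q [ 0.172  0.221 -0.126  1.223 -0.    -0.135] F [ 0.12 -0.19 -0.1 ] w 0.0001
world d [0.0039 0.0052 0.0003] tool d shares [-0.002 -0.044  0.032] yaw now 107.6 turn about x share -0.0
```

View pics/side4.png

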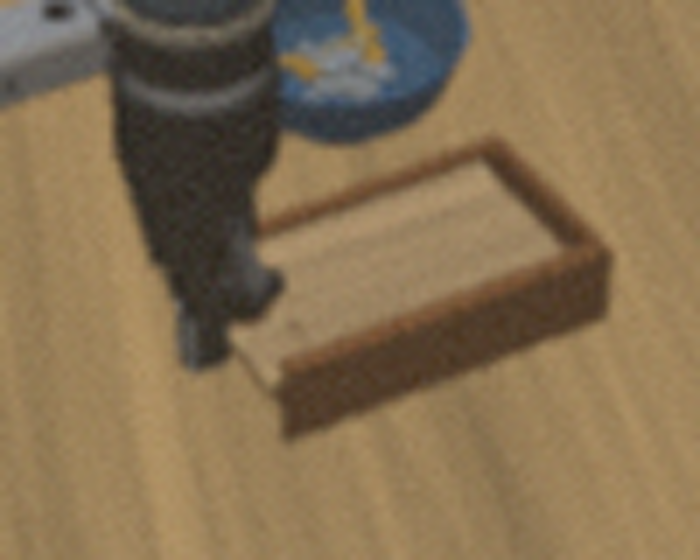

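>>> move_arm(
  increments=[
    [[0, 0, 0, 0, -0.015, 0, 0], [0, 0, 0, 0, -0.015, 0, 0], [0, 0, 0, 0, -0.01, 0, 0], [0, 0, 0, 0, 0, 0, 0]],
  ],
)

```text
time_s: 4.9
tool_pos: [0.5512, 0.1641, 0.0488]
tool_rot: [0.571, -0.418, -0.57, -0.418]
contact_force: [-0.4, -0.1, 0.2]
gripper_width: 0.0
```

```bash
python3 -c "
from h import *
from bench import camera
plan(.551,.168,.049,107.6)
for n,b in(('side',(290,135,390,215)),):
    c=camera(n);x0,y0,x1,y1=b;cv2.imwrite(f'pics/{n}5.png',cv2.resize(c['img'][y0:y1,x0:x1,::-1],None,fx=7,fy=7,interpolation=cv2.INTER_CUBIC))
"
```

```text
t 4.9 pos [0.5512 0.1641 0.0488] x [ 0.  0. -1.] y [-0.953 -0.302 -0.   ] z [-0.302  0.953 -0.   ] q [ 0.173  0.232 -0.113  1.225 -0.    -0.134] F [-0.44 -0.12  0.18] w 0.0
world d [-0.0002  0.0039  0.0002] tool d shares [-0.001 -0.008  0.031] yaw now 107.6 turn about x share -0.0
```

View pics/side5.png

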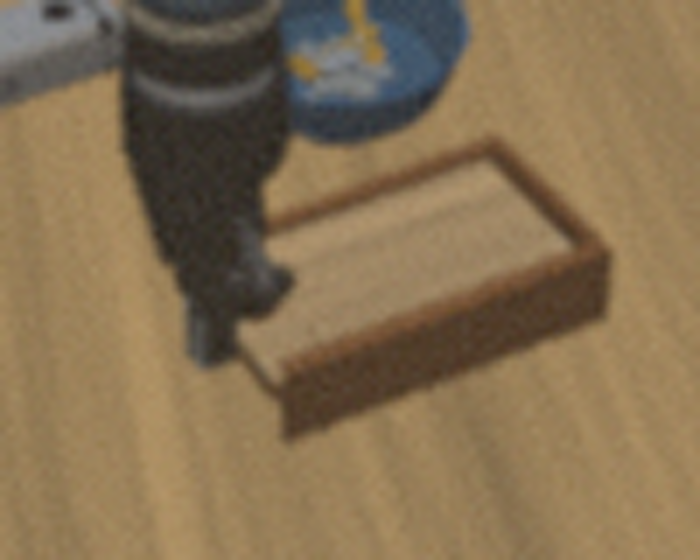

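>>> move_arm(
  increments=[
    [[0, 0, 0, 0, -0.01, 0, 0], [0, 0, 0, 0, -0.01, 0, 0]],
  ],
)

```text
time_s: 5.15
tool_pos: [0.5532, 0.1648, 0.0487]
tool_rot: [-0.57, 0.418, 0.571, 0.418]
contact_force: [-0.9, -1.2, 0.9]
gripper_width: 0.0
```

>>> move_arm(
  increments=[
    [[0, 0, 0, 0, -0.01, 0, 0], [0, 0, 0, 0, -0.01, 0, 0]],
  ],
)

```text
time_s: 5.35
tool_pos: [0.5552, 0.1655, 0.0487]
tool_rot: [-0.57, 0.418, 0.571, 0.417]
contact_force: [-2.3, -1.1, 2.3]
gripper_width: 0.0001
```

```bash
python3 -c "
from h import *
from bench import camera
plan(.551,.168,.049,107.6)
for n,b in(('side',(290,135,390,215)),):
    c=camera(n);x0,y0,x1,y1=b;cv2.imwrite(f'pics/{n}6.png',cv2.resize(c['img'][y0:y1,x0:x1,::-1],None,fx=7,fy=7,interpolation=cv2.INTER_CUBIC))
"
```

```text
t 5.35 pos [0.5552 0.1655 0.0487] x [-0.001 -0.    -1.   ] y [-0.953 -0.302  0.001] z [-0.302  0.953  0.   ] q [ 0.174  0.244 -0.099  1.229 -0.    -0.133] F [-2.33 -1.08  2.32] w 0.0001
world d [-0.0042  0.0025  0.0003] tool d shares [-0.003  0.027  0.031] yaw now 107.6 turn about x share -0.0
```

View pics/side6.png

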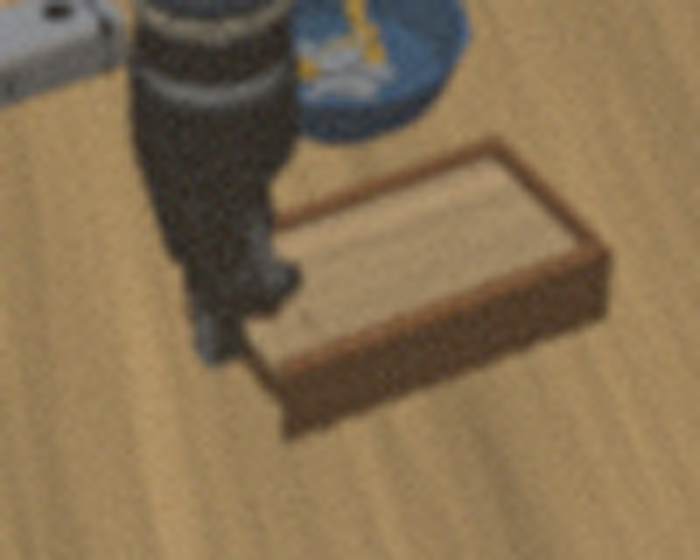

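>>> move_arm(
  increments=[
    [[0, 0, 0, 0, -0.01, 0, 0], [0, 0, 0, 0, -0.007, 0, 0]],
  ],
)

```text
time_s: 5.6
tool_pos: [0.5557, 0.1656, 0.0486]
tool_rot: [-0.57, 0.419, 0.571, 0.417]
contact_force: [-6.3, -2.3, 4.8]
gripper_width: -0.0001
```

>>> move_arm(
  increments=[
    [[0, 0, 0, 0, 0.1, 0, 0], [0, 0, 0, 0, 0.2, 0, 0], [0, 0, 0, -0.2, 0.2, 0, 0], [0, 0, 0, -0.3, 0, 0, 0], [0, 0, 0, -0.4, 0, 0, 0], [0, 0, 0, -0.4, 0, 0, 0]],
  ],
)

```text
time_s: 6.2
tool_pos: [0.5, 0.1481, 0.2057]
tool_rot: [-0.571, 0.418, 0.571, 0.418]
contact_force: [1.3, 1.0, 0.1]
gripper_width: 0.0002
```

```bash
python3 -c "
from h import *
from bench import camera
plan(.47,-.12,.21,0)
for n,b in(('side',(290,135,390,215)),('top',(225,120,345,230))):
    c=camera(n);x0,y0,x1,y1=b;cv2.imwrite(f'pics/{n}7.png',cv2.resize(c['img'][y0:y1,x0:x1,::-1],None,fx=7,fy=7,interpolation=cv2.INTER_CUBIC)[:600,:800])
"
```

```text
t 6.2 pos [0.5    0.1481 0.2057] x [ 0.  0. -1.] y [-0.953 -0.302 -0.   ] z [-0.302  0.953  0.   ] q [ 0.159  0.033 -0.017  1.521  0.    -0.148] F [1.33 0.96 0.07] w 0.0002
world d [-0.03   -0.2681  0.0043] tool d shares [-0.037  0.913 -2.054] yaw now 107.6 turn about x share -0.805
```

View pics/side7.png

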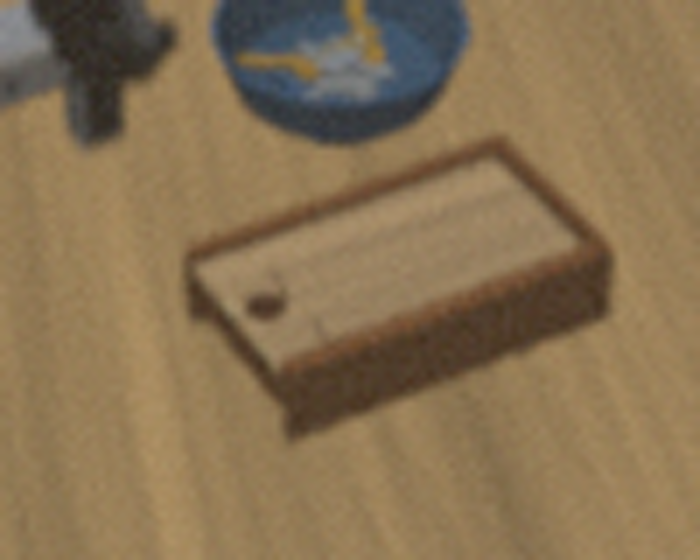

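View pics/top7.png

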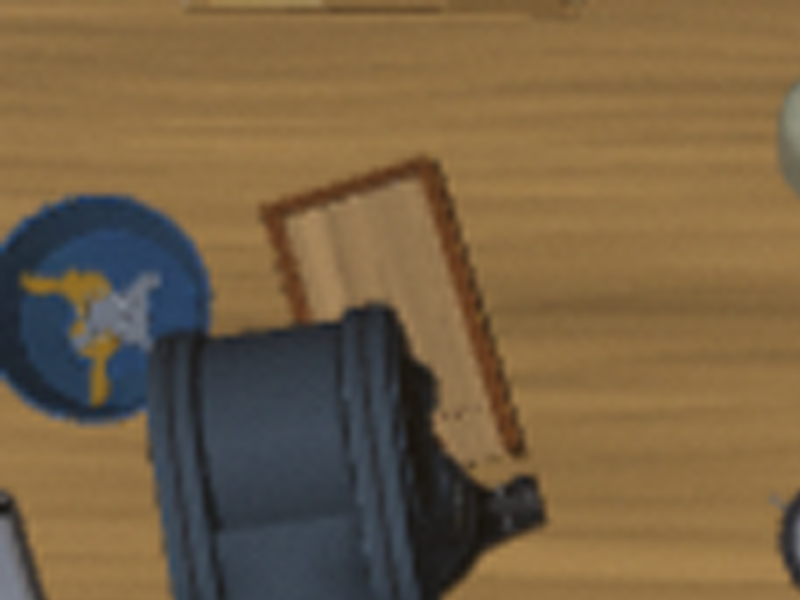

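>>> move_arm(
  increments=[
    [[0.065, 0, 0, 0, 0, 0, 0], [0.065, 0, 0, 0, 0, 0, 0], [0.066, 0, 0, 0, 0, 0, 0], [0, 0, 0, 0, 0.04, -0.32, 0], [0, 0, 0, 0, 0.04, -0.32, 0], [0, 0, 0, 0, 0.04, -0.32, 0], [0, 0, 0, 0, 0.04, -0.32, 0], [0, 0, 0, 0, 0.04, -0.32, 0], [0, 0, 0, 0, 0.05, -0.32, 0], [0, 0, 0, 0, 0, -0.31, 0], [0, 0, 0, 0, 0, 0, 0]],
  ],
)

```text
time_s: 7.4
tool_pos: [0.4703, -0.1236, 0.2043]
tool_rot: [-0.499, 0.502, 0.497, 0.502]
contact_force: [0.3, 0.5, -0.1]
gripper_width: -0.0002
```

```bash
cat > door.py <<'E'
from h import *
from bench import camera
import sys
k=sys.argv[1]
for th in (.9,.7,.5,.3,.15,0):
    u=np.array([-np.cos(th),np.sin(th)]);n=np.array([np.sin(th),np.cos(th)])
    print(th,(np.array([.521,-.286])+.15*u+.016*n).round(3))
plan(.441,-.159,.21,90)
for n,b in(('side',(200,150,400,290)),('top',(320,125,450,260))):
    c=camera(n);x0,y0,x1,y1=b;cv2.imwrite(f'pics/{n}{k}.png',cv2.resize(c['img'][y0:y1,x0:x1,::-1],None,fx=4,fy=4,interpolation=cv2.INTER_CUBIC)[:600,:800])
E
python3 door.py 8
```

```text
0.9 [ 0.44  -0.159]
0.7 [ 0.417 -0.177]
0.5 [ 0.397 -0.2  ]
0.3 [ 0.382 -0.226]
0.15 [ 0.375 -0.248]
0 [ 0.371 -0.27 ]
t 7.4 pos [ 0.4703 -0.1236  0.2043] x [ 0.001 -0.002 -1.   ] y [-1.     0.007 -0.001] z [ 0.007  1.    -0.002] q [-0.394 -0.061 -0.112  1.517 -0.002 -0.387] F [ 0.32  0.52 -0.14] w -0.0002
world d [-0.0293 -0.0354  0.0057] tool d shares [-0.047  0.242 -0.297] yaw now 89.6 turn about x share -0.004
```

View pics/side8.png

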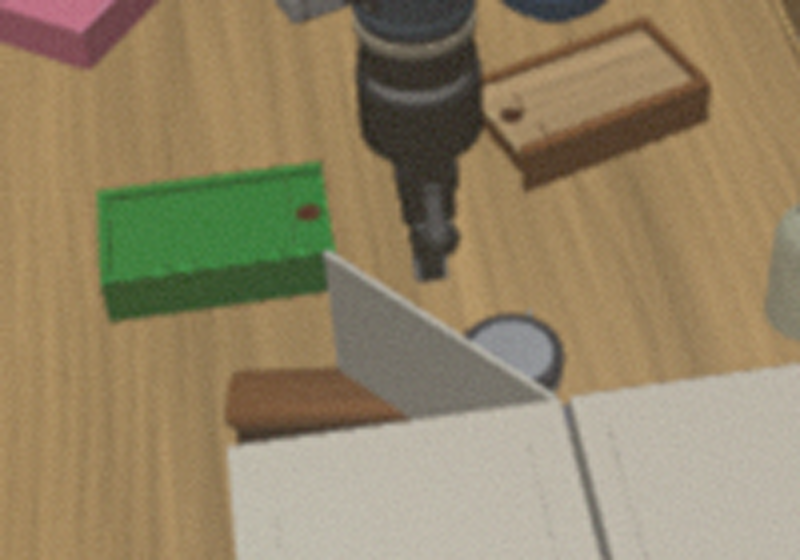

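View pics/top8.png

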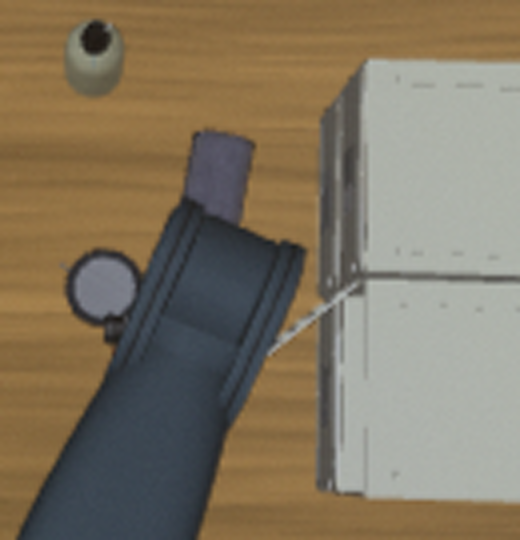

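>>> move_arm(
  increments=[
    [[0, 0, 0, -0.04, 0.06, -0.074, 0], [0, 0, 0, 0, 0.06, -0.074, 0], [0, 0, 0, 0, 0.06, -0.074, 0], [0, 0, 0, 0, 0.06, -0.074, 0], [0, 0, 0, 0, 0.067, -0.05, 0], [0, 0, 0, 0, 0.067, -0.05, 0], [0, 0, 0, 0, 0.067, -0.05, 0], [0, 0, 0, 0, 0.056, -0.064, 0], [0, 0, 0, 0, 0.056, -0.064, 0], [0, 0, 0, 0, 0.056, -0.064, 0], [0, 0, 0, 0, 0, 0, 0]],
  ],
)

```text
time_s: 8.6
tool_pos: [0.3964, -0.198, 0.2109]
tool_rot: [-0.501, 0.501, 0.498, 0.5]
contact_force: [0.9, -1.9, 6.6]
gripper_width: 0.0
```

```bash
python3 door.py 9
```

```text
0.9 [ 0.44  -0.159]
0.7 [ 0.417 -0.177]
0.5 [ 0.397 -0.2  ]
0.3 [ 0.382 -0.226]
0.15 [ 0.375 -0.248]
0 [ 0.371 -0.27 ]
t 8.6 pos [ 0.3964 -0.198   0.2109] x [ 0.002 -0.004 -1.   ] y [-1.     0.003 -0.002] z [ 0.003  1.    -0.004] q [-0.613 -0.175 -0.203  1.539 -0.002 -0.611] F [ 0.9  -1.9   6.61] w 0.0
world d [ 0.0446  0.039  -0.0009] tool d shares [ 0.007 -0.371  0.326] yaw now 89.8 turn about x share -0.002
```

View pics/side9.png

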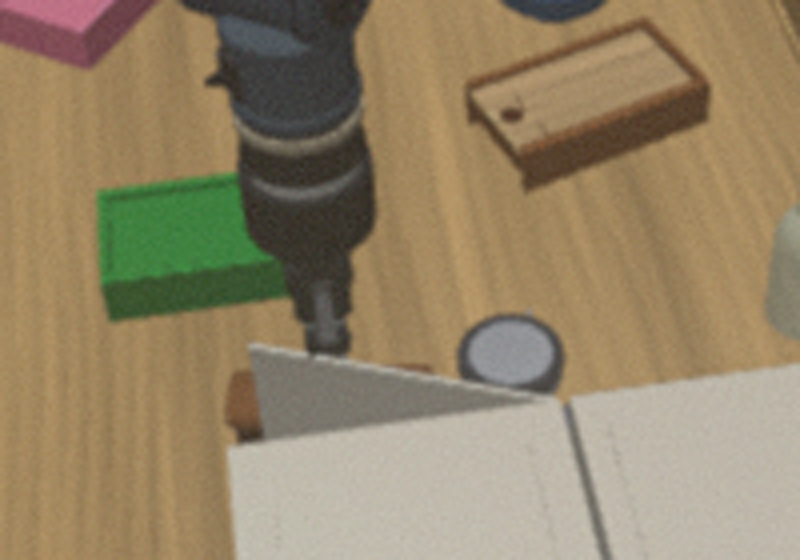

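>>> move_arm(
  increments=[
    [[0, 0, 0, 0, 0, 0, 0]],
  ],
)

```text
time_s: 8.8
tool_pos: [0.3966, -0.1974, 0.2109]
tool_rot: [-0.501, 0.501, 0.498, 0.5]
contact_force: [0.4, -1.2, 6.2]
gripper_width: -0.0001
```

>>> move_arm(
  increments=[
    [[0, 0, 0, 0, 0, 0, 0]],
  ],
)

```text
time_s: 8.9
tool_pos: [0.3966, -0.1973, 0.2109]
tool_rot: [-0.501, 0.501, 0.498, 0.5]
contact_force: [-0.3, -0.3, 6.9]
gripper_width: -0.0001
```

Run:
```python
from h import *
s0=load("side0")
from bench import camera
c=camera("side")
s={k:np.array(v) for k,v in c.items()}
im=c["img"][:,:,::-1]
cv2.imwrite("pics/s10.png",cv2.resize(im[190:260,230:350],None,fx=6,fy=6,interpolation=cv2.INTER_CUBIC))
print(proj(s,[[.3964,-.198,.186],[.3964,-.198,.211],[.3964,-.198,.231],[.3964,-.198,.258]]))
```

```text
[[281.6747953  241.60956709]
 [280.85818425 234.85991388]
 [280.18605852 229.30449603]
 [279.25088187 221.57484542]]
```

View pics/s10.png

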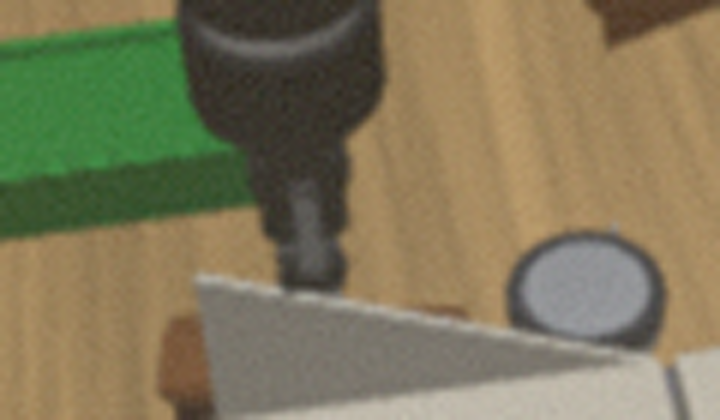

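>>> move_arm(
  increments=[
    [[0, 0, 0, -0.01, 0, 0.1, 0], [0, 0, 0, 0, -0.05, 0.25, 0], [0.091, 0, 0, 0, 0, 0, 0], [0.091, 0, 0, 0, 0, 0, 0], [0.091, 0, 0, 0, 0, 0, 0], [0.091, 0, 0, 0, 0, 0, 0], [0.091, 0, 0, 0, 0, 0, 0], [0.091, 0, 0, 0, 0, 0, 0], [0.091, 0, 0, 0, 0, 0, 0], [0.091, 0, 0, 0, 0, 0, 0], [0.091, 0, 0, 0, 0, 0, 0], [0.091, 0, 0, 0, 0, 0, 0], [0.09, 0, 0, 0, 0, 0, 0], [0, 0, 0, 0, 0, 0, 0]],
  ],
)

```text
time_s: 10.35
tool_pos: [0.4017, -0.1533, 0.2096]
tool_rot: [0.001, 0.708, 0.0, 0.706]
contact_force: [0.1, -0.0, -0.0]
gripper_width: -0.0001
```

```bash
python3 door.py 11; python3 -c "
from h import *
plan(.395,-.195,.21,0)"
```

```text
0.9 [ 0.44  -0.159]
0.7 [ 0.417 -0.177]
0.5 [ 0.397 -0.2  ]
0.3 [ 0.382 -0.226]
0.15 [ 0.375 -0.248]
0 [ 0.371 -0.27 ]
t 10.35 pos [ 0.4017 -0.1533  0.2096] x [-0.003  0.002 -1.   ] y [0.001 1.    0.002] z [ 1.    -0.001 -0.003] q [-0.521 -0.203 -0.23   1.547  0.     1.051] F [ 0.1  -0.01 -0.02] w -0.0001
world d [ 0.0393 -0.0057  0.0004] tool d shares [-0.004 -0.047  0.328] yaw now -0.0 turn about x share 0.999
t 10.45 pos [ 0.402  -0.1535  0.21  ] x [-0.002  0.001 -1.   ] y [-0.002  1.     0.001] z [ 1.     0.002 -0.002] q [-0.521 -0.203 -0.229  1.547  0.     1.048] F [ 0.54 -0.67  0.08] w 0.0002
world d [-0.007  -0.0415  0.    ] tool d shares [-0.001 -0.346 -0.059] yaw now 0.1 turn about x share 0.001
```

View pics/side11.png

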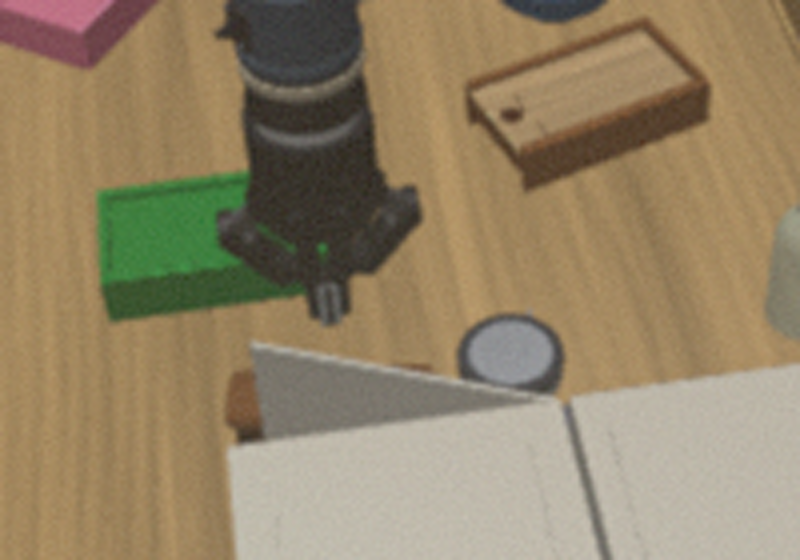

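View pics/top11.png

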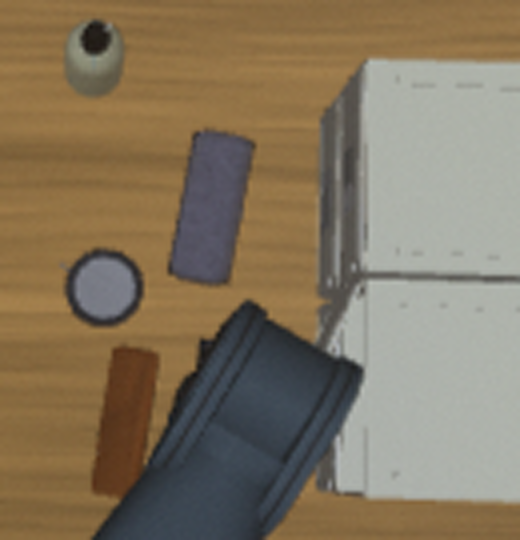

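>>> move_arm(
  increments=[
    [[0, 0, 0, 0, -0.085, -0.023, 0], [0, 0, 0, 0, -0.085, -0.023, 0], [0, 0, 0, 0, -0.085, -0.023, 0], [0, 0, 0, 0, -0.085, -0.023, 0], [0, 0, 0, 0, -0.085, -0.023, 0], [0, 0, 0, 0, -0.085, -0.023, 0], [0, 0, 0, 0, -0.062, -0.017, 0], [0, 0, 0, 0, -0.062, -0.017, 0], [0, 0, 0, 0, -0.062, -0.017, 0], [0, 0, 0, 0, -0.062, -0.017, 0], [0, 0, 0, 0, 0, 0, 0]],
  ],
)

```text
time_s: 11.55
tool_pos: [0.3781, -0.2464, 0.2109]
tool_rot: [0.0, 0.707, -0.001, 0.707]
contact_force: [1.4, 0.3, 2.4]
gripper_width: -0.0001
```

```bash
python3 door.py 12
```

```text
0.9 [ 0.44  -0.159]
0.7 [ 0.417 -0.177]
0.5 [ 0.397 -0.2  ]
0.3 [ 0.382 -0.226]
0.15 [ 0.375 -0.248]
0 [ 0.371 -0.27 ]
t 11.55 pos [ 0.3781 -0.2464  0.2109] x [ 0.001 -0.002 -1.   ] y [ 0.002  1.    -0.002] z [ 1.    -0.002  0.001] q [-7.260e-01 -1.520e-01 -1.830e-01  1.538e+00 -1.000e-03  8.470e-01] F [1.41 0.34 2.4 ] w -0.0001
world d [ 0.0629  0.0874 -0.0009] tool d shares [0.007 0.73  0.522] yaw now -0.1 turn about x share 0.999
```

View pics/side12.png

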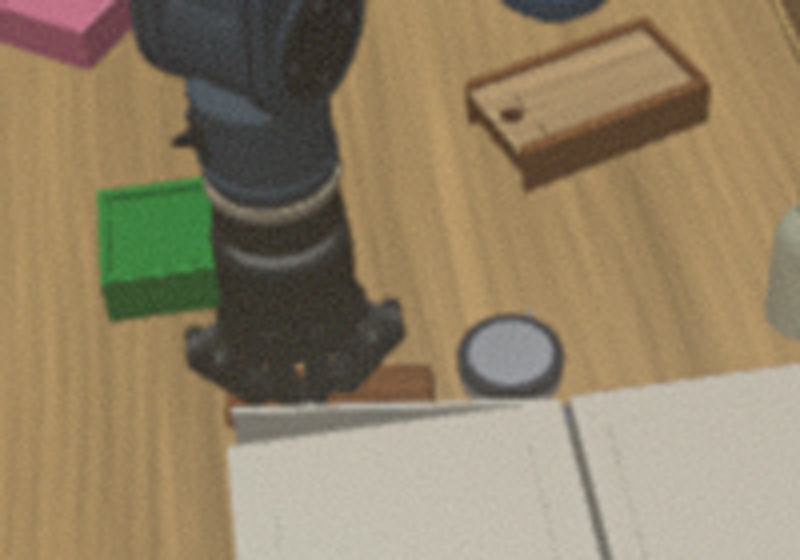

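Door is down to about 0.2 rad with the fingers on the outer face. I continue slowly toward the stop (expected TCP y ≈ -0.273).

>>> move_arm(
  increments=[
    [[0, 0, 0, 0, -0.05, -0.012, 0], [0, 0, 0, 0, -0.05, -0.012, 0], [0, 0, 0, 0, -0.05, -0.01, 0], [0, 0, 0, 0, -0.03, 0, 0], [0, 0, 0, 0, 0, 0, 0]],
  ],
)

```text
time_s: 12.15
tool_pos: [0.3737, -0.2672, 0.2105]
tool_rot: [0.001, 0.707, -0.001, 0.707]
contact_force: [-1.2, -0.0, 1.1]
gripper_width: 0.0003
```

>>> move_arm(
  increments=[
    [[0, 0, 0, 0, -0.02, 0, 0], [0, 0, 0, 0, 0, 0, 0]],
  ],
)

```text
time_s: 12.35
tool_pos: [0.3739, -0.2693, 0.2107]
tool_rot: [0.0, 0.707, -0.001, 0.707]
contact_force: [0.5, -0.3, -0.1]
gripper_width: 0.0003
```

```bash
python3 door.py 13
```

```text
0.9 [ 0.44  -0.159]
0.7 [ 0.417 -0.177]
0.5 [ 0.397 -0.2  ]
0.3 [ 0.382 -0.226]
0.15 [ 0.375 -0.248]
0 [ 0.371 -0.27 ]
t 12.35 pos [ 0.3739 -0.2693  0.2107] x [-0. -0. -1.] y [ 0.001  1.    -0.   ] z [ 1.    -0.001 -0.   ] q [-0.77  -0.125 -0.16   1.536 -0.     0.803] F [ 0.46 -0.33 -0.1 ] w 0.0003
world d [ 0.0671  0.1103 -0.0007] tool d shares [0.006 0.92  0.558] yaw now -0.1 turn about x share 0.999
```

View pics/side13.png

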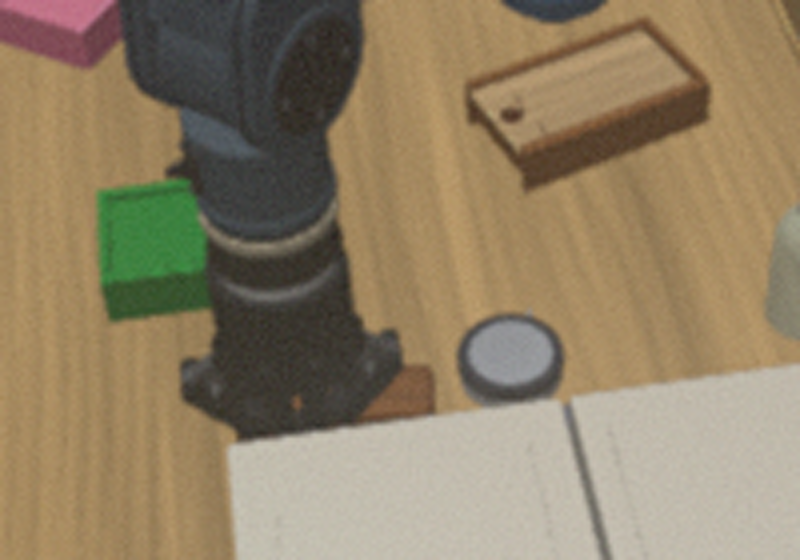

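Close; push 2 mm at a time until the force shows the stop.

>>> move_arm(
  increments=[
    [[0, 0, 0, 0, -0.017, 0, 0], [0, 0, 0, 0, 0, 0, 0]],
  ],
)

```text
time_s: 12.65
tool_pos: [0.3739, -0.2701, 0.2107]
tool_rot: [0.001, 0.707, 0.001, 0.707]
contact_force: [-0.1, 3.6, 0.1]
gripper_width: -0.0001
```

>>> move_arm(
  increments=[
    [[0, 0, 0, 0, -0.017, 0, 0], [0, 0, 0, 0, 0, 0, 0]],
  ],
)

```text
time_s: 12.85
tool_pos: [0.3739, -0.2701, 0.2106]
tool_rot: [0.002, 0.707, 0.002, 0.707]
contact_force: [0.2, 8.3, 3.2]
gripper_width: -0.0003
```

>>> move_arm(
  increments=[
    [[0, 0, 0, 0, -0.017, 0, 0], [0, 0, 0, 0, 0, 0, 0]],
  ],
)

```text
time_s: 13.05
tool_pos: [0.3738, -0.2701, 0.2104]
tool_rot: [0.004, 0.707, 0.004, 0.707]
contact_force: [0.0, 14.2, 3.6]
gripper_width: 0.0003
```

Hard stop reached (TCP stays at y = -0.2701 while the force rises). Back off and check.

>>> move_arm(
  increments=[
    [[0, 0, 0, 0, 0.05, 0, 0], [0, 0, 0, 0, 0.15, 0, 0], [0, 0, 0, 0, 0.35, 0, 0], [0, 0, 0, -0.2, 0.35, 0, 0], [0, 0, 0, -0.2, 0.35, 0, 0], [0, 0, 0, -0.2, 0.35, 0, 0], [0, 0, 0, 0, 0.35, -0.2, 0], [0, 0, 0, 0, 0.35, -0.2, 0], [0, 0, 0, 0, 0.35, -0.2, 0], [0, 0, 0, 0, 0, 0, 0]],
  ],
)

```text
time_s: 14.05
tool_pos: [0.2997, 0.0471, 0.2837]
tool_rot: [-0.003, 0.706, 0.003, 0.708]
contact_force: [1.1, -0.4, 0.2]
gripper_width: -0.0002
```

Run:
```python
from h import *
from bench import camera,sensors
s=sensors.get_state();print(s["time_s"],s["tool_pos"],s["contact_force"])
t=camera("top")["img"][:,:,::-1];u=camera("side")["img"][:,:,::-1]
cv2.imwrite("pics/t20.png",t);cv2.imwrite("pics/s20.png",u)
f=lambda im,x0,y0,x1,y1:cv2.resize(im[y0:y1,x0:x1],(400,300),interpolation=cv2.INTER_CUBIC)
cv2.imwrite("pics/m20.png",np.vstack([np.hstack([f(t,330,135,450,225+0),f(t,380,180,460,240)]),np.hstack([f(u,290,135,390,210),f(u,230,230,350,320)])]))
```

```text
14.05 [0.29968832 0.04714635 0.28372295] [ 1.09242437 -0.38220749  0.17782089]
```

View pics/t20.png

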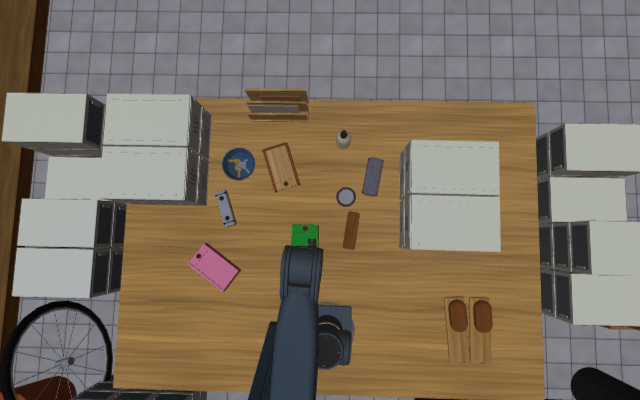

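View pics/m20.png

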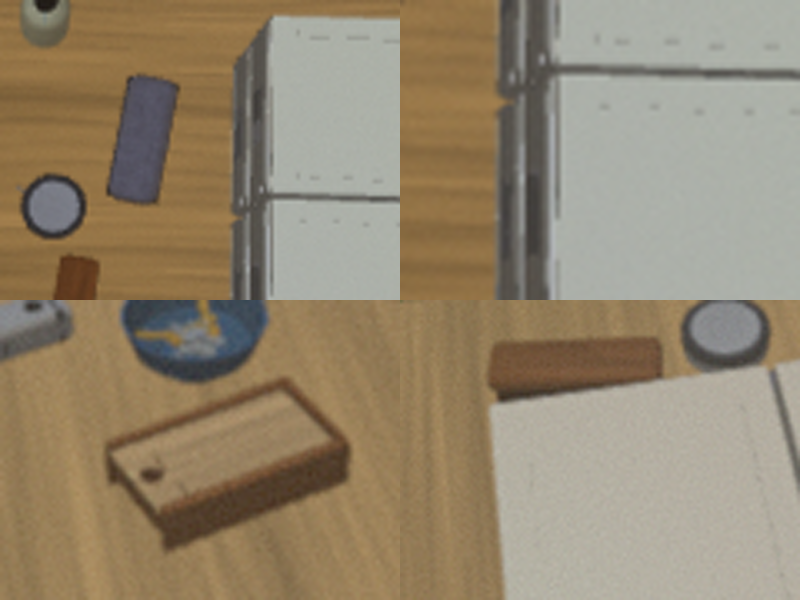

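```bash
python3 -c "
from bench import order
print(order.hand_in())"
```

```text
the job is handed in; nothing more can be done
None
```

Both jobs are done and I handed the job in at about 14 s; the hand-in gave no verdict.

- **Lid:** I pushed it home with the closed fingertips on its end edge. It stopped at about 6 N, and the pictures show its end flush with the ends of the tray's sides. The tray has not visibly moved.
- **Door:** I pushed it shut slowly from its outer face, never with the door between the fingers. At the stop the fingers stayed at y = -0.270 m while the force rose to about 14 N. The last pictures show no gap, and the door lines up with the shut stack beside it.
- **Bystanders:** In the last top picture they all stand where they were at the start. The arm was clear of everything.

One thing went wrong on the way. On the first push at the door there was about 6 to 7 N of upward force, probably because the gripper's linkage was resting on the door's top edge. I backed off, turned the tool 90° and finished the push cleanly. I judged the final positions from the pictures and the forces at the stops, because the joint values themselves could not be read.

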